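# Load a bottle into the marked compartment of a dial holder

## Robot

A 6-joint arm with a two-finger parallel gripper is mounted at the origin on the work surface; the furniture and walls round the work are solid. World frame = base frame: x ahead of the robot, y to its left, z up, the work surface at z = 0. Lengths are in mm, angles in rad, forces in N, time in s.
With the tool pointing down it reaches from about 275 to 825 mm from the base axis. Payload 5.2 kg.
Tool frame: the origin (TCP) lies at the very end of the fingers, on their centre line; the grasp point (between the pads) lies 19 mm behind it; z points along the fingers, y is the direction in which the jaws open and shut (so a half turn about z gives the same grasp; the last joint's range is limited). The gripper opens to 93 mm and grips with 3 to 60 N. Pads are 15 mm wide; open, the fingers measure 128 mm over their backs; the gripper's body (75 mm by 188 mm) begins 65 mm behind the grasp point.
Start: joints at [-1.495, 0.259, 1.535, -0, 1.348, -0.203], TCP at [151.382, -528.761, 218.653] pointing down, gripper open.
Joint ranges: [-3.14, 3.14], [-0.91, 2.08], [0.19, 2.58], [-1.22, 4.36], [0.22, 2.71], [-3.12, 3.12]. Speed limits (rad/s): [2.57, 2.57, 3.14, 3.14, 3.14, 3.14].

## Interface

Orientations are given as [roll, pitch, yaw] about the fixed x, y, z axes, in that order (R = Rz(yaw) Ry(pitch) Rx(roll)).
In Python, from bench import robot gives the robot as it stands. The module is installed in compiled form; this text tells all that it offers. Calls block until the motion is done:
- robot.move_ptp(position, orientation): joint-space move of the TCP to a pose.
- robot.move_linear(position, ori=None, speed=150, f_stop=None): straight line of the TCP; ori=None keeps the orientation; speed is the mean speed in mm/s. With f_stop (N) it stops when the force on the tool has changed by that much, and returns True; else False.
- robot.move_j(angles): joint-space move.
- robot.move_gripper(opening): opening from 0.0 (shut) to 1.0 (fully open); the grip force is fixed at half the most; returns when the fingers have stopped.
- robot.sleep(seconds).
- robot.inverse_kinematics(position, orientation): joint angles nearest the present ones, or None.
- robot.get_image(name): name is "scene" or "top"; returns a dict with "img" (480x640x3 uint8, blue, green, red), "fovy" (degrees; the focal length in pixels is half the picture's height over the tangent of half this angle, whatever the lens; pixels are square), "cx", "cy" (the principal point, pixels), "eye" and "orientation" of the camera in the world. Camera axes: x right, y down, z forward; pixel columns grow to the right and rows downward; lengths in mm; the calibration is good to about 2 mm. A picture is of the moment at which its call begins. There is no depth.
A pose or a line that the arm cannot do raises robot.MotionError and nothing moves.
- robot.hand_in(): hands the job in, once; it reports no verdict.
Readings, each from a call of its own:
- robot.current_t(): time.
- robot.current_qpos(): joint angles.
- robot.current_joint_vel(): joint speeds.
- robot.current_joint_efforts(): joint torques, N m.
- robot.current_tcp_pos(): TCP position.
- robot.current_eef_rot(): TCP orientation.
- robot.current_contact_force(): force on the tool from outside, world axes, zero at the start.
- robot.current_ft_torque(): the same for the moment, N m.
- robot.current_gripper_width(): opening from 0.0 (shut) to 1.0 (fully open).
Only numpy, scipy, OpenCV 4.12 (cv2) and the standard library are available. Lean on these libraries where they do the work, as an engineer would, in place of code of your own. Each camera call takes 0.05 s, during which the arm holds its last target. There are 200 camera calls.

## Task

Turn the slotted cover of the tilted dial holder until its opening lies squarely over the compartment marked by the steel clip on the drum's rim. Then put the small brown bottle through the opening into that compartment, cap outwards, so that it stands on the compartment's floor, and leave it and the cover there. Do not shift the other bottle or the relay.

Things in the scene. Friction and masses are not known exactly. Their poses are not given: they have to be found in the camera images.
- dial_stand: Dial holder fixed to the desk; origin on the desk under the pivot, z up, -x to its low side (robot's right). The dial axis leans 35 degrees from vertical to -x. Drum 162 mm across, 34 high, six open 60-degree compartments, under a flat grey disc 166 mm across, 4 thick, with one opening; top edge 140 mm up. Keep clear of the pipe behind it and the wall shelf and key rack at the back right.
- dial_centre (a point): Point on the dial axis at the level of the cover's upper face. Its axes are the stand's (upright), not tilted.
- drum (a joint): Angle of the drum about the dial axis (rad): 0 when the marked compartment lies at the low side (stand's -x), positive counter-clockwise seen looking down on the cover. The drum is held very stiffly (4 N m) and is not meant to be turned.
- pocket_mouth (a point): Centre of the marked compartment (the one at the steel clip: a 16 mm wide bracket that stands out to 100 mm from the dial axis and reaches as high as the cover's face), at the level of the cover's upper face, 54 mm from the dial axis. z = dial axis, outwards; x = along the radius, towards the dial axis; it turns with the drum.
- pocket_floor (a point): Centre of the marked compartment's floor, 35 mm below pocket_mouth along the dial axis. The compartment is a 60-degree sector from 30 to 77 mm radius, about 49 mm wide at its middle.
- dial_cover (a joint): Angle of the cover about the dial axis (rad), same zero and sense as joint drum: the opening lies at the low side at 0 (and at 2 pi). The opening lies over the marked compartment when this angle equals the drum's, give or take 2 pi. It turns freely either way (no stop within the needed turn) with light friction, about 0.06 N m, and stays where it is left.
- cover_opening (a point): Centre of the cover's opening at the cover's upper face, 54 mm from the dial axis. The opening is a sector from 32 to 77 mm radius, about 44 mm wide at its middle. z = dial axis, outwards; x = along the radius, towards the dial axis.
- post_top (a point): Top centre of the finger post by which the cover is turned: a black round pin, 12 mm across, standing 36 mm proud of the cover along the dial axis, with a collar 20 mm across and 3 mm high at its foot. It is 55 mm from the dial axis, exactly opposite the opening. z = dial axis, outwards.
- brown_bottle: Small round brown bottle with dark cap, standing on the desk: 33 mm across, 68 mm tall; straight body to about 50 mm, then the cap, 22 mm across from 54 mm up; about 0.07 kg. Origin at the centre of its underside, z up through the cap. Stood in the compartment, its upper 33 mm stand proud of the cover.
- green_cap_bottle: Shorter white bottle with ribbed cap, 32 mm across, 50 mm tall, standing on the desk: not to be shifted. Origin at the centre of its underside.
- relay: Black relay cube, 28 x 28 x 24 mm, on the desk: not to be shifted. Origin at the centre of its underside.

How it is judged (in metres and radians):
On the way:
1. the cover's opening is over the marked compartment, with the bottle still outside (distance between cover_opening and pocket_mouth below 0.008 m and distance between brown_bottle and pocket_floor above 0.1 m), for 0.2 s.
At the end, for the whole second after the job is handed in: The bottle rests in the marked compartment, cap outwards: underside centre within 18 mm of the floor centre, leaning at most 0.5 rad from the dial axis; the opening is within 10 mm of its place over that compartment (8 mm before the bottle goes in); the bottle at rest (distance between cover_opening and pocket_mouth below 0.01 m and distance between brown_bottle and pocket_floor below 0.018 m and angle between the z axis of brown_bottle and the z axis of pocket_floor, either way round below 0.5 rad and linear speed of brown_bottle below 0.02 m/s); the robot touches nothing.
It fails at once if the other bottle is shifted by more than 20 mm (distance of green_cap_bottle from where it was at the start of the episode above 0.02 m).
It fails at once if the relay is shifted by more than 20 mm (distance of relay from where it was at the start of the episode above 0.02 m).
It also fails if it takes over 64 s, if anything falls off the work surface, if the arm or the gripper's body presses on something with over 40 N, if the wrist force passes 120 N, or if a joint passes its speed limit or range.

## Working session

There is one attempt and no reset: what is moved stays moved. The work goes in short steps, each a Python script; the robot and the scene stay as the last script left them, time stands still between calls to the robot, and variables do not carry over. Pictures are saved under pics/ and viewed, about 8 in all and at most 12, crops included, and the job is handed in when it is done.

```bash
mkdir -p pics; python3 - <<'E'
from bench import robot
import cv2
for n in ("scene","top"):
    d=robot.get_image(n); cv2.imwrite(f"pics/{n}0.png",d["img"])
    print(n,{k:v for k,v in d.items() if k!="img"})
print(robot.current_t(),robot.current_eef_rot())
E
```

```text
scene {'fovy': 50.94245684040588, 'cx': 330.46046681676637, 'cy': 229.72217215488794, 'eye': array([-440.67405936, -152.18623175,  557.43862444]), 'orientation': array([-2.02218305,  0.01994766, -1.54033367])}
top {'fovy': 42.3065331522419, 'cx': 322.85887777153647, 'cy': 246.78082780683783, 'eye': array([ 351.1767705 , -144.3591202 , 1448.36716025]), 'orientation': array([-3.03013141,  0.02179232, -1.59822636])}
0.1 [-3.13989765e+00 -3.57760150e-04  2.78787435e-01]
```

View pics/scene0.png

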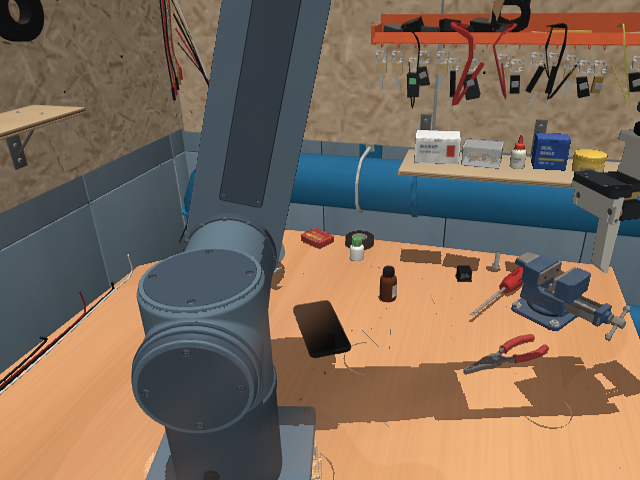

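View pics/top0.png

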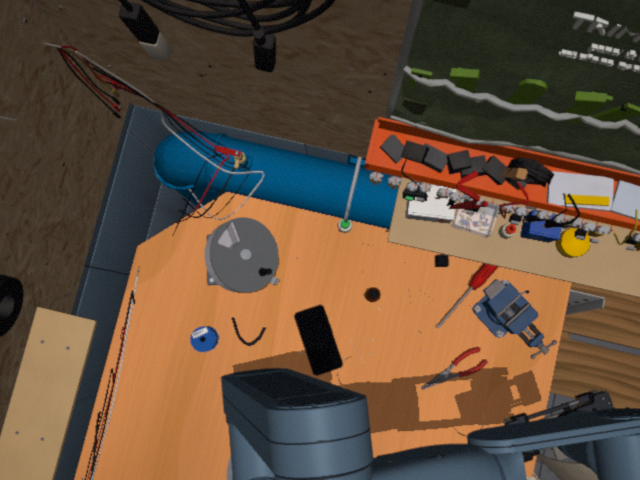

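```bash
cat > h.py <<'E'
import numpy as np, cv2
from scipy.spatial.transform import Rotation as R
from bench import robot
def rot(o): return R.from_euler('xyz',o).as_matrix()
class Cam:
    def __init__(s,n):
        d=robot.get_image(n); s.img=d["img"]; s.f=240/np.tan(np.radians(d["fovy"])/2)
        s.c=np.array([d["cx"],d["cy"]]); s.e=np.array(d["eye"]); s.R=rot(d["orientation"])
    def ray(s,p):
        v=s.R@np.r_[(np.array(p,float)-s.c)/s.f,1]; return v/np.linalg.norm(v)
    def plane(s,p,z=None,pt=None,n=(0,0,1)):
        pt=np.array([0,0,z]) if pt is None else pt; n=np.array(n); v=s.ray(p)
        return s.e+v*(n@(pt-s.e))/(n@v)
    def proj(s,P):
        q=s.R.T@(np.array(P)-s.e); return s.f*q[:2]/q[2]+s.c
def tri(c1,p1,c2,p2):
    a,b=c1.ray(p1),c2.ray(p2); t=np.linalg.lstsq(np.c_[a,-b],c2.e-c1.e,rcond=None)[0]
    P,Q=c1.e+a*t[0],c2.e+b*t[1]; return (P+Q)/2,np.linalg.norm(P-Q)
def crop(im,x0,y0,x1,y1,k,name): cv2.imwrite(name,cv2.resize(im[y0:y1,x0:x1],None,fx=k,fy=k,interpolation=cv2.INTER_CUBIC))
E
python3 - <<'E'
from h import *
q=robot.current_qpos(); print(q)
t=Cam("top"); crop(t.img,195,205,295,305,6,"pics/t1.png")
print(t.plane((242,257),100),t.plane((372,295),60),t.plane((441,260),24),t.plane((345,225),50))
robot.move_j([-2.1]+list(q[1:]))
s=Cam("scene"); cv2.imwrite("pics/s1.png",s.img); print(robot.current_t())
E
```

```text
[-1.49483497e+00  2.59284681e-01  1.53600867e+00  9.21509955e-06
  1.34803162e+00 -2.02828429e-01]
[485.65489997  58.5569211  100.        ] [ 395.96480262 -224.94890386   60.        ] [ 472.79268118 -388.0850583    24.        ] [ 556.86789919 -169.94295117   50.        ]
1.4417
```

View pics/t1.png

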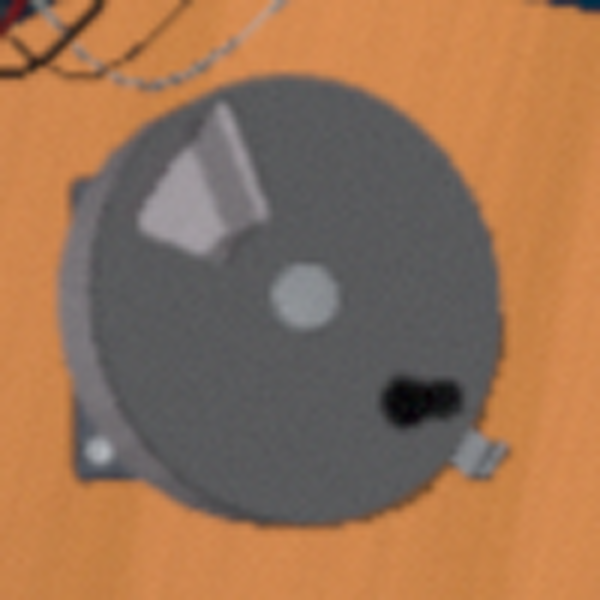

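View pics/s1.png

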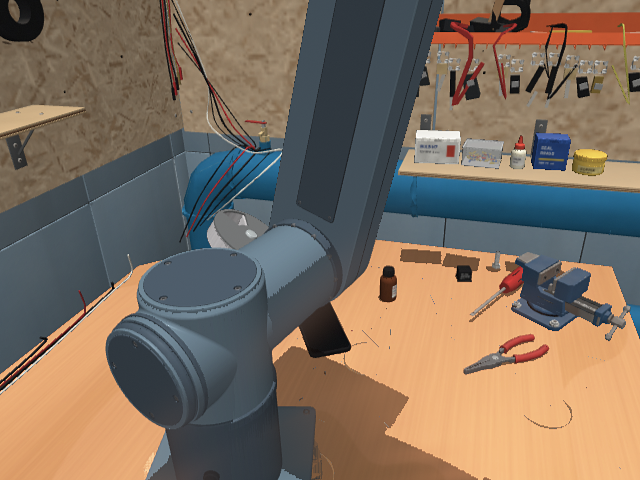

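```bash
cat > dial.py <<'E'
from h import *
from scipy.optimize import least_squares
TH=np.radians(35)
def frame(yaw): # stand rotation; axis leans to -x
    return R.from_euler('z',yaw).as_matrix()
def axis(yaw): return frame(yaw)@np.array([-np.sin(TH),0,np.cos(TH)])
def tilt(yaw): # columns: u = low side direction in plane, v = n x u, n
    S=frame(yaw); n=axis(yaw); u=S@np.array([-np.cos(TH),0,-np.sin(TH)]); return np.c_[u,np.cross(n,u),n]
CZ=140-83*np.sin(TH)
def fit(t,pts,x0,cz=CZ):
    rays=np.array([t.ray(p) for p in pts])
    def res(p,full=False):
        c=np.array([p[0],p[1],cz]); n=axis(p[2])
        P=t.e+rays*((n@(c-t.e))/(rays@n))[:,None]
        return np.linalg.norm(P-c,axis=1)-83
    return least_squares(res,x0,loss='soft_l1',f_scale=1.0),res
def ang(t,p,c,yaw,h=0):
    T=tilt(yaw); P=T.T@(t.plane(p,pt=c+h*T[:,2],n=T[:,2])-c)
    return np.arctan2(P[1],P[0]),np.hypot(P[0],P[1])
E
python3 - <<'E'
from dial import *
t=Cam("top"); im=t.img[205:305,195:295]
for p in [(350,450),(300,150),(80,300),(170,210),(230,160),(306,297),(480,455)]: print(p,im[p[1]//6,p[0]//6])
hsv=cv2.cvtColor(im,cv2.COLOR_BGR2HSV)
m=((hsv[...,1]<45)&(hsv[...,2]>65)&(hsv[...,2]<112)).astype('u1')*255
cn=max(cv2.findContours(m,0,cv2.CHAIN_APPROX_NONE)[0],key=cv2.contourArea)
h=cv2.convexHull(cn)[:,0]+[195,205]
c=cn[:,0]+[195,205]
for nm,pts in(("contour",c),("hull",h)):
    r,res=fit(t,pts,[485,55,1.5]); e=res(r.x); print(nm,r.x,len(pts),np.median(abs(e)),np.percentile(e,[5,25,75,95]))
# hub, post, clip
x,y,yaw=r.x; C=np.array([x,y,CZ])
px=lambda a,b:(195+a/6-.5+.08,205+b/6-.5+.08)
for nm,p,hh in(("hub",(306,297),0),("clip",(490,458),0),("postbase",(402,402),0),("posttop",(447,398),36),("open",(203,182),0)):
    a,rr=ang(t,px(*p),C,yaw,hh); print(nm,a,rr)
o=im.copy(); cv2.drawContours(o,[cn],-1,(0,255,0),1); crop(o,0,0,100,100,5,"pics/m.png")
E
```

```text
(350, 450) [89 85 84]
(300, 150) [87 84 86]
(80, 300) [117 115 117]
(170, 210) [151 146 152]
(230, 160) [120 116 121]
(306, 297) [142 137 135]
(480, 455) [118 113 110]
contour [490.22003666  55.8448701    1.48582553] 228 1.6247917178394147 [-3.72593454 -1.2793676   2.01778717 12.99175347]
hull [490.99218973  54.93066818   1.55416015] 27 1.2773142234234314 [-1.51931783 -0.48861427  2.12119117 19.0420326 ]
hub 0.4953406061586416 4.019630531898488
clip -0.6018585018541711 98.14288013047735
postbase -0.6862834280308648 56.09326842073256
posttop -0.7075412216421839 56.11653822835015
open 2.3088720785615657 56.63275655726272
```

View pics/m.png

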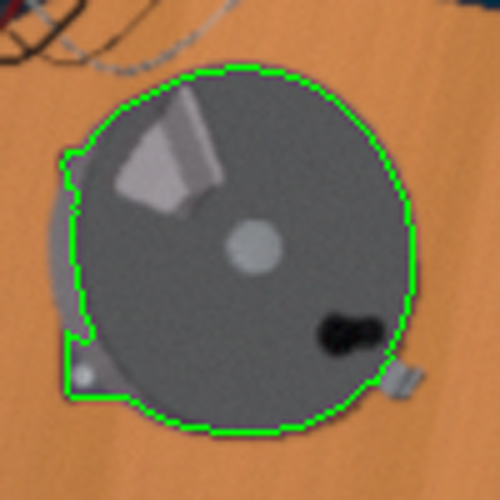

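```bash
python3 - <<'E'
from dial import *
import json
t=Cam("top"); im=t.img[205:305,195:295]
hsv=cv2.cvtColor(im,cv2.COLOR_BGR2HSV)
m=((hsv[...,1]<45)&(hsv[...,2]>65)&(hsv[...,2]<112)).astype('u1')*255
cn=max(cv2.findContours(m,0,cv2.CHAIN_APPROX_NONE)[0],key=cv2.contourArea)[:,0]
k=~((cn[:,0]<28)&((cn[:,1]<38)|(cn[:,1]>66))); c=cn[k]
ctr=np.array([49.,50]); c=c+0.4*(c-ctr)/np.linalg.norm(c-ctr,axis=1)[:,None]+[195,205]
x0=[490,55,1.55]
for i in range(4):
    r,res=fit(t,c,x0); e=res(r.x); x0=r.x; c=c[abs(e)<max(2.5,8-3*i)]
e=res(r.x) if len(e)==len(c) else fit(t,c,x0)[1](r.x); print(r.x,len(c),np.std(e),np.mean(e))
x,y,yaw=r.x; C=np.array([x,y,CZ])
px=lambda a,b:(195+a/6-.42,205+b/6-.42)
for nm,p,hh in(("hub",(306,297),0),("clip",(490,458),0),("postbase",(402,402),0),("posttop",(447,398),36),("open",(203,182),0)):
    print(nm,ang(t,px(*p),C,yaw,hh))
a,b=t.plane(px(70,180),6),t.plane(px(77,480),6); d=a-b; print("plate edge",a,b,np.arctan2(d[1],d[0]),"(=yaw-pi/2 or so)")
s=Cam("scene"); print("hub in scene",s.proj(C), s.proj(C+tilt(yaw)[:,0]*83),s.proj(C-tilt(yaw)[:,0]*83),s.proj(C+tilt(yaw)[:,1]*83),s.proj(C-tilt(yaw)[:,1]*83))
# bottle etc: dark contours
hs=cv2.cvtColor(s.img,cv2.COLOR_BGR2HSV)
crop(s.img,170,150,470,330,2.6,"pics/s2.png")
crop(t.img,320,200,470,320,5,"pics/t2.png")
E
```

```text
[490.98152765  54.53167494   1.54023049] 157 1.1227340989720365 0.020870146461701246
hub (np.float64(0.5601370899643296), np.float64(3.618071132200339))
clip (np.float64(-0.5915108869656834), np.float64(97.96272042041298))
postbase (np.float64(-0.6781593696646269), np.float64(55.85799069131376))
posttop (np.float64(-0.695513943110262), np.float64(55.70210272379416))
open (np.float64(2.328842439548731), np.float64(56.97531023666922))
plate edge [550.56506704 156.45764146   6.        ] [432.75782093 154.4808447    6.        ] 0.01677835044880755 (=yaw-pi/2 or so)
hub in scene [249.24530366 235.79163413] [283.06404046 256.25010738] [214.34856592 214.68102969] [256.90752053 219.12763094] [240.41026103 255.00633154]
```

View pics/s2.png

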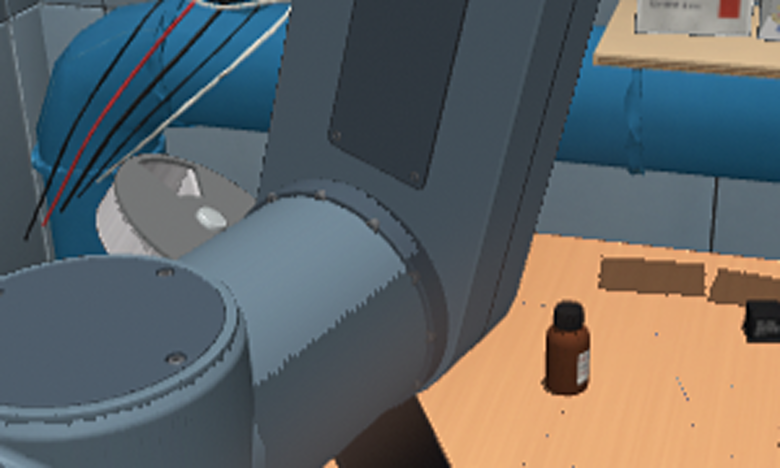

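View pics/t2.png

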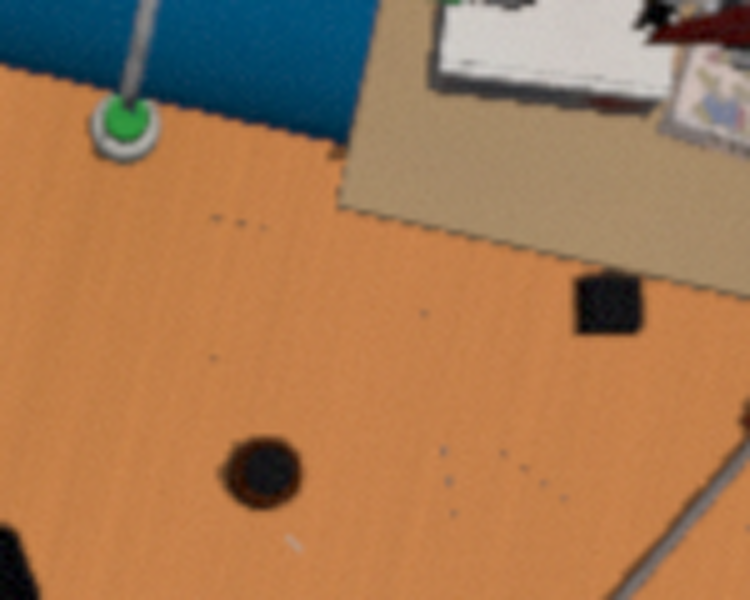

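```bash
cat >> dial.py <<'E'
YAW=1.56; C=np.array([491.,54.5,CZ]); T=tilt(YAW); DRUM=-0.59; POST=-0.69
def pose(a,r,h,jaw):
    """point at dial angle a, radius r, height h over cover; jaw direction at dial angle jaw; tool along -n"""
    p=C+T@np.array([r*np.cos(a),r*np.sin(a),h]); y=T@np.array([np.cos(jaw),np.sin(jaw),0]); z=-T[:,2]
    return p,R.from_matrix(np.c_[np.cross(y,z),y,z]).as_euler('xyz')
E
python3 - <<'E'
from dial import *
np.set_printoptions(precision=2,suppress=True)
f=lambda q: None if q is None else np.array(q)
for d in (0,np.pi/4,np.pi/2,3*np.pi/4,np.pi,-np.pi/4,-np.pi/2,-3*np.pi/4):
    print("d",d)
    for a in (-.69,-1.4,-2.2,-3,-3.73): print(a,f(robot.inverse_kinematics(*pose(a,55,8,a+d))))
print("insert")
for j in np.arange(0,6.2,.785): print(j,f(robot.inverse_kinematics(*pose(DRUM,54,5,j))))
t=Cam("top"); hsv=cv2.cvtColor(t.img,cv2.COLOR_BGR2HSV)
m=(hsv[...,2]<75).astype('u1'); m[:, :350]=0; m[:,400:]=0; m[:270]=0; m[320:]=0
n,_,st,ce=cv2.connectedComponentsWithStats(m); print(st,ce)
g=t.img[285:305,363:383].max(axis=2); print(g)
E
```

```text
d 0
-0.69 [-0.63  0.41  1.92  0.51  1.24  1.36]
-1.4 [-0.61  0.34  1.97  0.52  1.25  2.1 ]
-2.2 [-0.53  0.3   1.95  0.55  1.27  2.98]
-3 [-0.46  0.33  1.87  0.57  1.29 -2.42]
-3.73 [-0.44  0.39  1.78  0.57  1.3  -1.66]
d 0.7853981633974483
-0.69 [-0.63  0.41  1.92  0.51  1.24  0.58]
-1.4 [-0.61  0.34  1.97  0.52  1.25  1.31]
-2.2 [-0.53  0.3   1.95  0.55  1.27  2.2 ]
-3 [-0.46  0.33  1.87  0.57  1.29  3.08]
-3.73 [-0.44  0.39  1.78  0.57  1.3  -2.45]
d 1.5707963267948966
-0.69 [-0.63  0.41  1.92  0.51  1.24 -0.21]
-1.4 [-0.61  0.34  1.97  0.52  1.25  0.53]
-2.2 [-0.53  0.3   1.95  0.55  1.27  1.41]
-3 [-0.46  0.33  1.87  0.57  1.29  2.29]
-3.73 [-0.44  0.39  1.78  0.57  1.3   3.05]
d 2.356194490192345
-0.69 [-0.63  0.41  1.92  0.51  1.24 -0.99]
-1.4 [-0.61  0.34  1.97  0.52  1.25 -0.26]
-2.2 [-0.53  0.3   1.95  0.55  1.27  0.63]
-3 [-0.46  0.33  1.87  0.57  1.29  1.51]
-3.73 [-0.44  0.39  1.78  0.57  1.3   2.27]
d 3.141592653589793
-0.69 [-0.63  0.41  1.92  0.51  1.24 -1.78]
-1.4 [-0.61  0.34  1.97  0.52  1.25 -1.04]
-2.2 [-0.53  0.3   1.95  0.55  1.27 -0.16]
-3 [-0.46  0.33  1.87  0
[... 2250 characters left out ...]
  78 152
  190 197]
 [191 150  96  53  45  55  42  27  27  21  21  23  24  35  48  63  94 160
  194 197]
 [194 181 138  81  44  50  56  49  36  30  16  25  29  50  63  76 125 175
  193 195]
 [195 195 178 129  71  45  52  58  57  56  48  54  60  66  79 120 165 188
  197 198]
 [197 197 192 177 129  85  62  52  58  61  54  65  76  99 132 165 187 196
  197 201]
 [197 196 197 194 180 166 126  85  74  73  79 102 128 163 179 190 195 197
  195 198]
 [196 196 195 197 198 191 178 165 165 164 167 169 179 191 195 194 196 196
  196 198]
 [196 196 196 196 198 196 194 193 192 194 196 192 197 197 200 195 196 199
  199 198]
 [195 197 196 197 197 195 195 194 197 198 196 196 197 197 195 197 195 198
  197 200]]
```

```bash
python3 - <<'E'
from dial import *
np.set_printoptions(precision=2,suppress=True)
a=POST; J=np.pi
hv=pose(a,55,90,a+J)
robot.move_ptp([330,-200,300],hv[1]); robot.move_ptp(*hv)
robot.move_gripper(0.45)
print(robot.move_linear(*pose(a,55,45,a+J),speed=150,f_stop=8))
s=robot.move_linear(*pose(a,55,9,a+J),speed=60,f_stop=8)
print(s,robot.current_tcp_pos(),pose(a,55,9,a+J)[0],robot.current_t())
c=Cam("scene"); x,y=c.proj(pose(a,55,0,0)[0]).astype(int); crop(c.img,x-75,y-75,x+75,y+60,5,"pics/s3.png")
E
```

```text
False
False [455.62  15.    75.41] [455.56  14.97  75.44] 6.9667
```

View pics/s3.png

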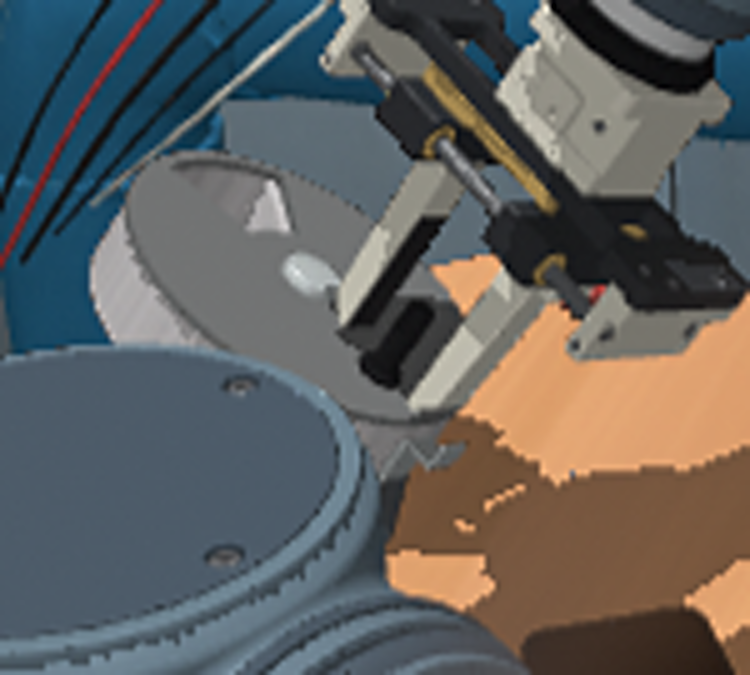

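```bash
python3 - <<'E'
from dial import *
np.set_printoptions(precision=1,suppress=True)
J=np.pi; f=lambda: T.T@np.array(robot.current_contact_force())
robot.move_gripper(0.0); print(robot.current_gripper_width()*93,f())
for a in np.linspace(POST,DRUM-np.pi,14)[1:]:
    robot.move_linear(*pose(a,55,9,a+J),speed=60)
    F=f(); print(round(a,2),F,np.hypot(*F[:2]).round(1),(T.T@(np.array(robot.current_tcp_pos())-C)))
    if np.linalg.norm(F)>30: print("high"); break
print(robot.current_t())
E
```

```text
11.08433179405538 [-5.   3.6 -1.6]
-0.92 [-4.7  6.  -2.7] 7.6 [ 31.9 -42.5   9.2]
-1.16 [-5.5  8.3 -4. ] 9.9 [ 20.9 -48.3   9.3]
-1.39 [-4.4 10.6 -5.4] 11.5 [  9.  -51.6   9.3]
-1.63 [-2.8 11.4 -7.4] 11.7 [ -3.4 -52.    9.3]
-1.86 [-0.5 11.2 -8.7] 11.2 [-15.6 -49.7   9.3]
-2.09 [ 1.5 11.3 -9.3] 11.4 [-27.  -44.7   9.3]
-2.33 [ 4.4  9.2 -7.6] 10.2 [-36.7 -37.5   9.2]
-2.56 [ 4.1  8.4 -8. ] 9.3 [-44.8 -28.    9.1]
-2.8 [ 7.5  6.1 -5.1] 9.7 [-50.3 -17.7   9. ]
-3.03 [ 7.8  3.9 -5.6] 8.7 [-53.6  -5.9   9. ]
-3.26 [ 6.4  1.3 -2.9] 6.5 [-54.3   6.    8.9]
-3.5 [ 2.2  1.4 -4.2] 2.7 [-52.   18.5   8.8]
-3.73 [-2.9  3.5 -5.8] 4.5 [-46.8  30.4   8.7]
12.6
```

```bash
python3 - <<'E'
from dial import *
np.set_printoptions(precision=2,suppress=True)
a=DRUM-np.pi
robot.move_gripper(0.4)
p,o=pose(a,55,70,a+np.pi); robot.move_linear(p,speed=150)
robot.move_ptp([300,-230,260],[np.pi,0,0.3]); 
t=Cam("top"); crop(t.img,195,205,295,305,6,"pics/t3.png")
from scipy.optimize import least_squares
Q=np.array([[31.9,-42.5],[20.9,-48.3],[9,-51.6],[-3.4,-52],[-15.6,-49.7],[-27,-44.7],[-36.7,-37.5],[-44.8,-28],[-50.3,-17.7],[-53.6,-5.9],[-54.3,6],[-52,18.5],[-46.8,30.4]])
r=least_squares(lambda c:np.linalg.norm(Q-c,axis=1)-55,[0,0]); print(r.x,r.fun, C+T[:,:2]@r.x)
m=t.img[284:304,363:383].max(axis=2)<38
ys,xs=np.nonzero(m); cc=(xs.mean()+363,ys.mean()+284); print(cc,m.sum(),t.plane(cc,68))
print(robot.current_t())
E
```

```text
[0.71 2.82] [ 0.01 -0.04  0.05 -0.03 -0.01  0.01  0.   -0.04 -0.02  0.01  0.1  -0.01
 -0.06] [493.81  53.89  91.99]
(np.float64(373.05555555555554), np.float64(293.84722222222223)) 72 [ 398.19 -226.91   68.  ]
15.2
```

View pics/t3.png

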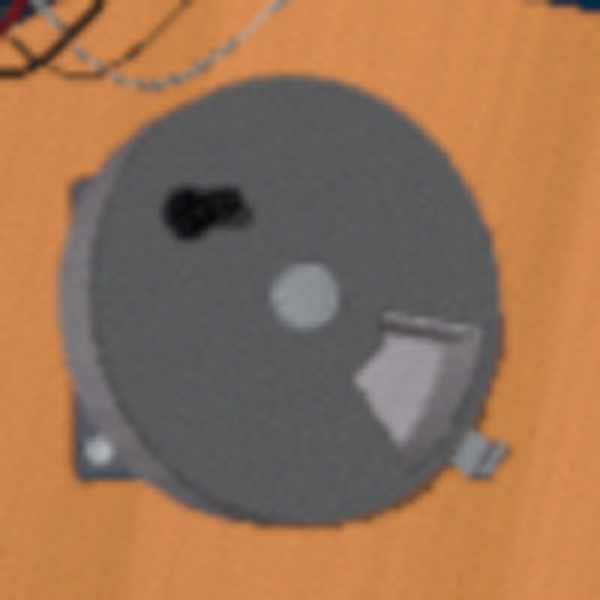

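```bash
python3 - <<'E'
from dial import *
t=Cam("top"); px=lambda a,b:(195+a/6-.42,205+b/6-.42)
for cc in (C,np.array([493.8,53.9,CZ]),C+[1.4,-.3,0]):
    print(cc)
    for nm,p,h in(("clip",(482,456),0),("clipL",(466,452),0),("clipR",(500,460),0),("i1",(383,318),0),("o1",(480,326),0),("o2",(407,464),0),("i2",(354,380),0),("post",(235,205),36),("foot",(187,213),0)):
        a,r=ang(t,px(*p),cc,YAW,h); print(nm,round(a,3),round(r,1),end=' | ')
    print()
E
```

```text
[491.          54.5         92.39315578]
clip -0.625 94.5 | clipL -0.658 88.1 | clipR -0.592 101.6 | i1 -0.133 35.2 | o1 -0.08 76.4 | o2 -0.922 73.9 | i2 -0.893 36.2 | post 2.542 51.9 | foot 2.544 54.0 | 
[493.8         53.9         92.39315578]
clip -0.653 95.6 | clipL -0.688 89.4 | clipR -0.618 102.7 | i1 -0.216 35.1 | o1 -0.118 76.0 | o2 -0.951 75.8 | i2 -0.952 38.0 | post 2.595 50.9 | foot 2.595 53.0 | 
[492.4         54.2         92.39315578]
clip -0.639 95.0 | clipL -0.673 88.8 | clipR -0.605 102.2 | i1 -0.174 35.1 | o1 -0.099 76.2 | o2 -0.937 74.8 | i2 -0.923 37.1 | post 2.568 51.4 | foot 2.569 53.4 |
```

```bash
python3 - <<'E'
from dial import *
t=Cam("top"); s=Cam("scene")
Cn=np.array([493.8,53.9,CZ])
x,y=s.proj(Cn).astype(int); print(x-40,y-25)
A=cv2.resize(t.img[250:290,250:284],None,fx=14,fy=14,interpolation=cv2.INTER_CUBIC)
B=cv2.resize(s.img[y-25:y+45,x-40:x+60],None,fx=3,fy=3,interpolation=cv2.INTER_CUBIC)
W=np.zeros((560,800,3),'u1'); W[:,:476]=A; W[:210,480:780]=B
cv2.imwrite("pics/c1.png",W)
E
```

```text
209 210
```

View pics/c1.png

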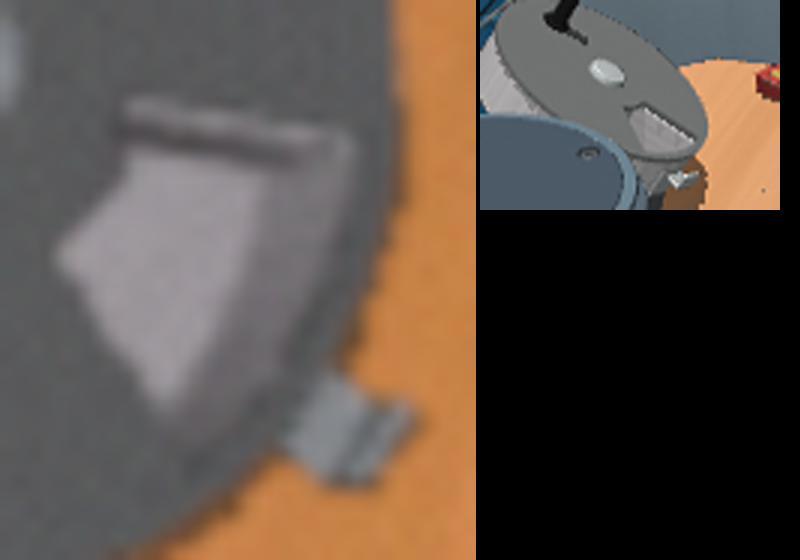

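```bash
cat >> dial.py <<'E'
C=np.array([493.8,53.9,CZ]); DRUM=-0.615; NOW=2.616-2*np.pi; GOAL=DRUM-np.pi
E
python3 - <<'E'
from dial import *
np.set_printoptions(precision=2,suppress=True)
J=np.pi; f=lambda: T.T@np.array(robot.current_contact_force())
robot.move_ptp(*pose(NOW,55,70,NOW+J))
print(robot.move_linear(pose(NOW,55,9,NOW+J)[0],speed=100,f_stop=8))
robot.move_gripper(0.0); print(robot.current_gripper_width()*93,f())
robot.move_linear(*pose(GOAL,55,9,GOAL+J),speed=30)
p=T.T@(np.array(robot.current_tcp_pos())-C); print(f(),p,np.arctan2(p[1],p[0])-np.pi)
robot.move_gripper(0.4); robot.move_linear(pose(GOAL,55,70,0)[0],speed=150)
robot.move_ptp([398.2,-226.9,200],[np.pi,0,0]); robot.move_gripper(0.8)
t=Cam("top"); A=cv2.resize(t.img[205:305,195:295],None,fx=6,fy=6,interpolation=cv2.INTER_CUBIC); cv2.imwrite("pics/t4.png",A)
print(robot.move_linear([398.2,-226.9,80],speed=120,f_stop=6),robot.move_linear([398.2,-226.9,40.5],speed=60,f_stop=6))
robot.move_gripper(0.0); print(robot.current_gripper_width()*93,robot.current_tcp_pos(),robot.current_t())
E
```

```text
False
11.259413565934178 [ 1.24 -1.04  2.5 ]
[ 1.73 -1.09  3.13] [-44.51  31.96   9.27] -0.6228211174593281
False False
30.402806833402213 [ 398.28 -227.05   40.56] 24.2333
```

View pics/t4.png

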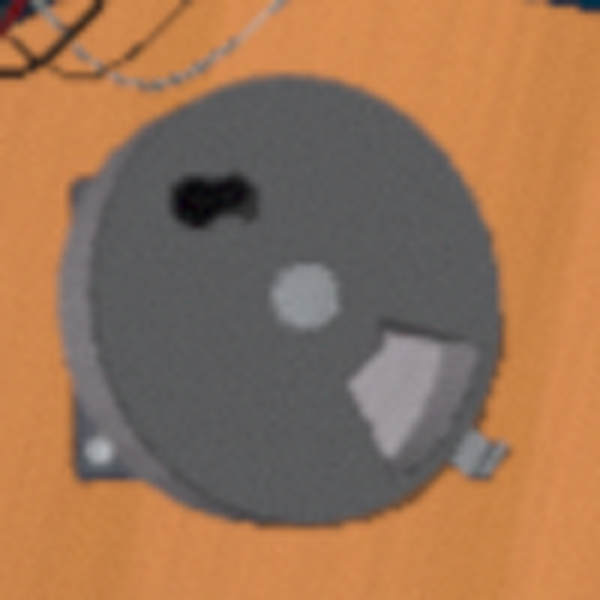

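```bash
python3 - <<'E'
from dial import *
np.set_printoptions(precision=2,suppress=True)
robot.move_gripper(0.6); print(robot.move_linear([398.2,-226.9,38],speed=40,f_stop=6))
robot.move_gripper(0.0); print(robot.current_gripper_width()*93)
robot.move_linear([398.2,-226.9,100],speed=60); print(robot.current_gripper_width()*93, robot.current_contact_force())
s=Cam("scene"); x,y=s.proj([398,-227,90]).astype(int); crop(s.img,x-50,y-60,x+60,y+45,5,"pics/s4.png")
print(x-50,y-60,s.proj([398.2,-226.9,62]),s.proj([398.2,-226.9,130]),robot.current_t())
E
```

```text
False
30.742588226503617
30.873716399270496 [-0.21  0.08 -0.37]
338 198 [387.78 270.94] [388.86 239.38] 26.8917
```

View pics/s4.png

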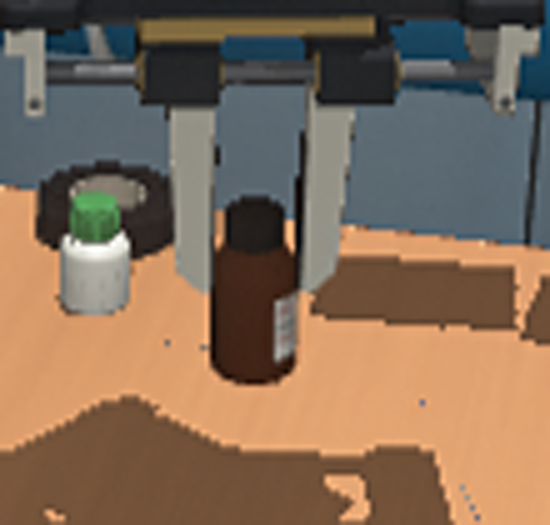

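```bash
python3 - <<'E'
from dial import *
np.set_printoptions(precision=2,suppress=True)
j=DRUM+np.pi/2; f=lambda: T.T@np.array(robot.current_contact_force())
robot.move_linear([380,-200,220],speed=200)
robot.move_ptp(*pose(DRUM,54,105,j)); print(f())
print(robot.move_linear(pose(DRUM,54,45,j)[0],speed=80,f_stop=8),f())
s=robot.move_linear(pose(DRUM,54,4,j)[0],speed=30,f_stop=6)
print(s,f(),T.T@(np.array(robot.current_tcp_pos())-C),54*np.cos(DRUM),54*np.sin(DRUM),robot.current_t())
E
```

```text
[ 1.06  0.19 -0.39]
False [ 0.   -0.1  -0.49]
True [-0.32 -1.56  5.22] [ 44.19 -31.19   5.36] 44.10576613264443 -31.155760203411425 30.8
```

```bash
python3 - <<'E'
from dial import *
np.set_printoptions(precision=2,suppress=True)
j=DRUM+np.pi/2
robot.move_gripper(0.6); robot.sleep(0.3)
robot.move_linear(pose(DRUM,54,110,j)[0],speed=120)
robot.move_ptp([300,-230,260],[np.pi,0,0.3]); robot.sleep(.3)
t=Cam("top"); s=Cam("scene"); x,y=s.proj(C).astype(int)
W=np.zeros((500,800,3),'u1'); W[:,:500]=cv2.resize(t.img[205:305,195:295],None,fx=5,fy=5,interpolation=cv2.INTER_CUBIC)
W[:300,500:]=cv2.resize(s.img[y-35:y+40,x-25:x+50],None,fx=4,fy=4,interpolation=cv2.INTER_CUBIC); cv2.imwrite("pics/end.png",W)
b=lambda h:t.proj(pose(DRUM,54,h,0)[0]); print("expected cap px",b(33),"crop",(b(33)-[195,205])*5, s.proj(pose(DRUM,54,33,0)[0]))
m=(t.img.max(axis=2)<38)[205:305,195:295].astype('u1'); n,_,st,ce=cv2.connectedComponentsWithStats(m)
print(st[1:],ce[1:]*5)
for k in range(1,n):
    if st[k,4]>15: a,r=ang(t,ce[k]+[195,205],C,YAW,33); print("at cap height: ang,rad",a,r)
print(robot.current_contact_force(),robot.current_t())
E
```

```text
expected cap px [269.53 267.17] crop [372.64 310.84] [273.84 241.31]
[[29 30 13  8 71]
 [77 57  9 10 69]] [[170.99 164.15]
 [404.42 308.77]]
at cap height: ang,rad 2.6490334716975896 59.69938541950973
at cap height: ang,rad -0.4598686171023492 67.04852066636995
[-0.04 -0.06  0.22] 34.1667
```

```bash
python3 - <<'E'
from dial import *
np.set_printoptions(precision=1,suppress=True)
t=Cam("top"); s=Cam("scene")
g=s.img[205:265,250:310]; m=(g.max(axis=2)<50).astype('u1'); n,l,st,ce=cv2.connectedComponentsWithStats(m)
for k in range(1,n):
    if st[k,4]>20: print("dark",st[k],ce[k]+[250,205])
k=1+np.argmax(st[1:,4]); cap=ce[k]+[250,205]
P,e=tri(t,ce[k]*0+[195+404.42/5,205+308.77/5],s,cap); print("cap",P,e,T.T@(P-C))
hs=cv2.cvtColor(g,cv2.COLOR_BGR2HSV); b=((hs[...,0]<15)&(hs[...,1]>90)&(hs[...,2]<120)).astype('u1'); ys,xs=np.nonzero(b); print("brown",b.sum(),xs.mean()+250,ys.mean()+205)
for h in (0,10,15,33): print(h,s.proj(C+T@np.array([54*np.cos(DRUM),54*np.sin(DRUM),h])))
for r in g[8:54:2,8:58:2]: print(''.join('#' if v.max()<50 else 'b' if (v[2]>v[0]*1.6 and v[2]<130) else 'o' if v[2]>v[0]*1.6 else '.' for v in r))
# post top triangulation as bias check: expected (-45,32,36)
E
```

```text
dark [ 26  37  11  17 103] [280.8 247.8]
cap [463.9 -13.5  78.2] 0.5020898930367902 [ 63.6 -29.2  27.3]
brown 311 276.1736334405145 251.12540192926045
0 [265.6 253. ]
10 [268.1 249.5]
15 [269.3 247.7]
33 [273.8 241.3]
.........................
.........................
.........................
.........................
.........................
.........................
.........................
.........................
...............o.........
...........ooooooooooooo.
.........oooooooooooooooo
..........ooooooooooooooo
...........ooooooooooobbo
...........ooooooooooobbb
............boooooooooobb
..........####oooooooooob
......bbb#####boooooooooo
.....bbbb######oooooooooo
....bbbbbb#####oooooooooo
..bbbbbbbb####ooooooooooo
.bbbbbbbbbb#..ooooooooooo
.bbbbbbbbbb#..ooooooooooo
.bbbbbbbbbb#.oooooooooooo
```

```bash
python3 - <<'E'
from dial import *
t=Cam("top"); a=cv2.resize(cv2.imread("pics/t4.png"),(100,100),interpolation=cv2.INTER_AREA); b=t.img[205:305,195:295]
for i in (a,b):
    ys,xs=np.nonzero(i[20:45,20:50].max(axis=2)<45); print(xs.mean(),ys.mean(),len(xs))
s=Cam("scene"); ys,xs=np.nonzero(s.img[235:275,270:300].max(axis=2)<50); print("cap now",xs.mean()+270,ys.mean()+235)
print(robot.current_t(),robot.current_contact_force()); robot.hand_in()
E
```

```text
14.460526315789474 12.763157894736842 76
14.324675324675324 12.766233766233766 77
cap now 280.7864077669903 247.85436893203882
34.3667 [ 1.08581641  0.37517584 -0.29800645]
the job is handed in; nothing more can be done
```

The job is handed in. The cover's opening is over the clip's compartment and the brown bottle stands in it, cap outwards. It took about 34 s of the 64 s allowed. I did not see the final state: my last picture was the 13th and was refused, so the final checks are from colour masks and ray casting only.

**What I did**
- I gripped the finger post and turned the cover about 3 rad. The post's arc showed the dial centre lay about 3 mm from where the camera had put it, so I used the arc's centre.
- A look afterwards showed a drum divider in the opening, so I turned the cover about 0.09 rad further. The next picture showed the divider gone.
- I gripped the bottle and lowered it along the dial axis until the force rose, then released it and backed away.

**Last checks**
- **Cover:** the post had not moved between the last alignment and the end (under 0.2 pixel).
- **Bottle:** its cap was 27 mm above the cover face, against 26 mm expected, so it is on or close to the floor. The cap did not move between the last two pictures.
- **Bottle offset and lean:** the cap sits about 16–19 mm downhill of the compartment's centre line. I read that as the bottle leaning about 0.25 rad against the outer rim, with its underside within several millimetres of the floor centre. That is an estimate, but inside the 0.5 rad and 18 mm limits.
- **Other bottle and relay:** I never worked near them, but I did not measure them again at the end.

**Checks that disagreed**
- The gripper read about 30.7 mm on the 33 mm bottle.
- Floor contact came about 2.4 mm higher than calculated.
- Camera and touch differed by about 3 mm at the dial.

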